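# Clamp a filter module in the test fixture with its coarse and fine knobs

## Robot

A 6-joint arm with a two-finger parallel gripper is mounted at the origin on the work surface. World frame = base frame: x ahead of the robot, y to its left, z up, the work surface at z = 0. Lengths are in m, angles in rad, forces in N, time in s.
With the tool pointing down it reaches from about 0.425 to 0.95 m from the base axis. Payload 3.5 kg.
Tool frame: the origin (TCP) lies at the very end of the fingers, on their centre line; the grasp point (between the pads) lies ctrl.grip_point_offset behind it (ctrl.grip_point_offset is the distance from the TCP to the grasp point, in m); z points along the fingers, y is the direction in which the jaws open and shut (so a half turn about z gives the same grasp; the last joint's range is limited). The gripper opens to 85 mm and grips with 20 to 120 N. Pads are 22 mm wide; open, the fingers measure 114 mm over their backs; the gripper's body (76 mm by 85 mm) begins 54 mm behind the grasp point. The pads swing forward as they close: fully open they stand 13 mm farther back than shut.
Start: joints at [-1.378, 0.286, 1.577, -0, 1.279, -0.15], TCP at [0.227, -0.636, 0.231] pointing down, gripper open.
Joint ranges: [-2.77, 2.77], [-0.9, 2.22], [0.21, 2.48], [-1.53, 4.67], [0.24, 2.81], [-2.84, 2.84]. Speed limits (rad/s): [2.79, 2.79, 3.14, 3.14, 3.14, 3.14].

## Interface

Orientations are given as a unit quaternion [x, y, z, w].
In Python, from plant import telemetry, imaging, ticket, finder, ctrl gives the robot as it stands. The module is installed in compiled form; this text tells all that it offers.
- The arm moves only by the shell command python3 -m crank 'ROWS' [FORCE]. ROWS is JSON, a list of rows, each a list of 7 numbers: the shift along the tool's x, y, z scaled (see below), then the turn, a rotation vector about the tool's x, y, z scaled (see below), then the opening, from 0 (shut) to 1 (fully open). A call has 1 to 12 rows; each row is the pose to reach, as a shift and turn from the pose commanded when the call began, along the tool's axes at that moment; what a row does not reach only later rows make up. The controller multiplies each number of a shift by 0.15 m and each number of a turn by 90 degrees. A row lasts 1/10 s, in which the tool goes at most 50 mm and 8.59 degrees, less where a joint would pass 70% of its speed; a pose out of reach is approached as far as the arm can. A call with a number of a shift or a turn outside -1 to 1 is refused whole. A call with a gripper value outside its range is refused whole. The fingers move at their own pace and stop on an object; FORCE is the grip in N (left out, the last holds). Time passes only in rows, so rows that repeat a pose let the fingers close. It gives the time, the measured TCP pose, the force and the opening at its end, in the units of the state.
- telemetry.get_state(): the state, without advancing time (a new reading comes with each control period).
- imaging.read_camera(name): name is "side" or "top" or "wrist"; returns a dict with "pixels" (420x560x3 uint8, red, green, blue), "vfov" (degrees; the focal length in pixels is half the picture's height over the tangent of half this angle, whatever the lens; pixels are square), "cx", "cy" (the principal point, pixels), "rvec" (rotation vector, rad) and "tvec" (3), from world to camera coordinates, as OpenCV has them. Camera axes: x right, y down, z forward; pixel columns grow to the right and rows downward; lengths in m; the calibration is good to about 2 mm. A picture is of the moment at which its call begins. There is no depth.
- ticket.sign_off(): hands the job in, once; it reports no verdict.
Trained networks look in a picture, given as the dict that the camera call returned (one of the last four; its "shot" number tells which), for a name from the list of things; names that differ only in an ending like _2 or _b are one class to them, and where a whole thing is asked for, a point or a joint stands for the part that bears it (a point fixed in the world has none). Each returns a list of dicts, best first, with "confidence" (0 to 1); they miss things now and then, are a little off and sometimes report something else, mostly with a low value. They report only what shows in the picture. A call takes as long as a camera call. They do not tell look-alikes from the thing itself.
- finder.masks_of(label, picture): "pixels" (420x560 bool, what is visible of it) and "extent" ([left, top, right, bottom] in pixels, round what is visible of it).
- finder.pinpoint(label, picture): "location" ([row, column] in pixels: a listed point, or the origin of a listed thing).
The state is a dict: "time": time; "qpos": joint angles; "dq": joint speeds; "joint_efforts": joint torques, N m; "eef_pos": TCP position; "tcp_rot": TCP orientation; "contact_force": force on the tool from outside, world axes, zero at the start; "wrist_torque": the same for the moment, N m; "opening": opening from 0.0 (shut) to 1.0 (fully open).
Only numpy, scipy, OpenCV 4.12 (cv2) and the standard library are available. Lean on these libraries where they do the work, as an engineer would, in place of code of your own. Each camera call takes 0.05 s, during which the arm holds its last target.

## Task

Clamp the small metal filter module in the test fixture: turn the wide outer knob clockwise until the near jaw stands close to the module (within about 5 mm) without pressing on it. Then turn only the winged inner knob clockwise, which draws in the far contact, until the module is held between the two with about 15 newtons, never more than 28: feel for it through the knob. Then let go, and leave everything else where it is.

Things in the scene. Friction and masses are not known exactly. Their poses are not given: they have to be found in the camera images.
- fixture: Test fixture, fixed on the table: aluminium base plate 180 x 300 mm, 12 mm thick. Origin at table height; z up; the jaw moves to +y, the far contact to -y. At its (x, y) = (0, -85) mm a grey gear housing, 100 x 100 mm, top 50 mm above the table, carries the coaxial knobs. Two low bystanders stand on the plate, at x +75 to +110 mm, y -20 to +115 mm.
- far_contact (a point): Fixed point: nominal place of the far contact's face at inner_knob = 0. The contact is a brass block on a spindle from the grey end block (46 mm high). It sits in a hand-set collar: its true place is off by up to +-2 mm along y, unmeasured. Below runs the channel, 29 mm wide, floor 22 mm above the table, lips 8 mm above the floor, from housing to end block.
- outer_grip (a point): Coarse knob: black knurled disc, 56 mm dia, its grippable side 24 mm high, 54 to 78 mm above the table. This point lies on the knob axis, half-way up the disc, 66 mm above the table. Dry friction of about 0.5 N m resists turning.
- inner_grip (a point): Fine knob: black straight wing (bar) rising from the middle of the coarse knob: 40 mm long along its own x, 14 mm thick along its own y, 82 to 114 mm above the table (4 mm clear above the coarse knob). This point lies on the knob axis, half-way up the wing, 98 mm above the table. Dry friction of about 0.2 N m resists turning, plus 0.008 N m for each newton of clamping.
- outer_knob (a joint): Angle of the outer knob, rad, grows clockwise seen from above, 0 to 3.1. Each rad moves the near jaw 20 mm to +y, towards the module. Stays where it is left and does not run back under the clamping load. Each newton on the jaw adds 0.02 N m.
- inner_knob (a joint): Angle of the inner knob, rad, grows clockwise seen from above, 0 to 2.8. Each rad moves the far contact 8 mm to -y, towards the module. Stays where it is left. The contact is backed by a stiff spring, about 10 N per mm: once the module is caught between contact and jaw, the force grows by roughly 75 N per rad.
- jaw: Near jaw, brass, 26 mm wide, 20 mm high, 8 mm thick, on a rod out of the gear housing; axes as the fixture's. Origin at the centre of its pressing face (facing +y), 33 mm above the table. It moves only with the outer knob.
- module: The filter module: plain tin box 26 x 40 x 22 mm high (x, y, z), about 60 g, loose in the channel, its y along the channel (within a few degrees). Origin at centre of underside; its pressed faces are 20 mm to -y (jaw) and +y (far contact). It slides freely, under 1 N: the far contact, coming in, first pushes it along until it meets the jaw.
- spare_module: a larger tin module, 30 x 52 x 18 mm high, lying on the fixture's base plate beside the channel; origin at centre of underside. Bystander
- adapter: small brass coaxial adapter standing on the fixture's base plate, 20 mm dia, 34 mm high; origin at centre of underside. Bystander
- mug: white mug, 80 mm dia, 92 mm high; origin at centre of underside. Bystander
- mouse: black computer mouse, 62 mm dia, 35 mm high; origin at centre of underside. Bystander
- screwdriver: grey screwdriver lying down, 170 mm long. Bystander
- morse_key: black twin-paddle keyer on a 75 mm square steel base, 41 mm high; origin at centre of underside. Bystander
- spray_can: grey can, 52 mm dia, 150 mm high; origin at centre of underside. Bystander
Mind the look-alikes: they are no part of the job. What is shaped like the module but green or orange is not meant.

How it is judged:
By the outcome, as a careful person would: the job done as asked, in the order asked, and still so for the second after the job is handed in, with the robot touching nothing.
It also fails if it takes over 72 s, if anything falls off the work surface, if the arm or the gripper's body presses on something with over 40 N, if the wrist force passes 120 N, or if a joint passes its speed limit or range.

## Working session

There is one attempt and no reset: what is moved stays moved. The work goes in short steps, Python scripts to look and compute and a shell command to move; the robot and the scene stay as the last step left them, time stands still between calls to the robot, and variables do not carry over. Pictures are saved under pics/ and viewed, and the job is handed in when it is done.

```bash
mkdir -p pics; ls
cat > h.py <<'E'
import numpy as np, cv2
from plant import telemetry, imaging, ticket, finder, ctrl
def shot(n,f=None):
    p=imaging.read_camera(n)
    if f: cv2.imwrite('pics/'+f,cv2.cvtColor(p['pixels'],cv2.COLOR_RGB2BGR))
    return p
def K(p):
    f=p['pixels'].shape[0]/2/np.tan(np.radians(p['vfov'])/2)
    return f
def ray(p,rc):
    f=K(p); R=cv2.Rodrigues(np.array(p['rvec'],float))[0]; t=np.array(p['tvec'],float)
    d=R.T@np.array([(rc[1]-p['cx'])/f,(rc[0]-p['cy'])/f,1.]); return -R.T@t,d
def atz(p,rc,z):
    o,d=ray(p,rc); return o+d*(z-o[2])/d[2]
def proj(p,X):
    R=cv2.Rodrigues(np.array(p['rvec'],float))[0]; c=R@np.array(X,float)+np.array(p['tvec'],float).ravel(); f=K(p)
    return np.array([p['cy']+f*c[1]/c[2],p['cx']+f*c[0]/c[2]])
E
python3 - <<'E'
from h import *
np.set_printoptions(precision=4,suppress=True)
print(telemetry.get_state(), ctrl.grip_point_offset)
for n in ['side','top','wrist']:
    p=shot(n,n+'0.png'); print(n,p['vfov'],p['cx'],p['cy'],ray(p,(210,280)), {k:v for k,v in p.items() if k not in('pixels',)})
E
```

```text
pics
{'time': 0.0, 'qpos': array([-1.378 ,  0.2872,  1.5782,  0.    ,  1.2786, -0.15  ]), 'dq': array([-0.0007,  0.0009,  0.0002,  0.0022,  0.0001,  0.0014]), 'joint_efforts': array([  0.0007, -40.5981, -29.2624,  -0.0001,   0.0057,   0.    ]), 'eef_pos': array([ 0.2268, -0.6351,  0.2299]), 'tcp_rot': array([ 0.9853,  0.1706, -0.    , -0.0012]), 'contact_force': array([ 0.2051,  0.6948, -0.9635]), 'wrist_torque': array([-0.0002, -0.0315,  0.0046]), 'opening': 0.9990043468071198} 0.0187
side 43.65444134496357 270.4158897491124 211.7907097473727 (array([-0.4724,  0.9396,  1.0955]), array([ 0.5783, -0.5511, -0.6018])) {'vfov': 43.65444134496357, 'cx': 270.4158897491124, 'cy': 211.7907097473727, 'rvec': array([ 0.9984, -2.3199,  1.1423]), 'tvec': array([0.3823, 0.2721, 1.4442]), 'shot': 1}
top 42.72308275229932 276.3234046428939 209.4159663306974 (array([0.3664, 0.0188, 1.6127]), array([ 0.1026,  0.0085, -0.9947])) {'vfov': 42.72308275229932, 'cx': 276.3234046428939, 'cy': 209.4159663306974, 'rvec': array([ 2.1487, -2.1723,  0.095 ]), 'tvec': array([0.0491, 0.5312, 1.5655]), 'shot': 2}
wrist 68.90835543846714 281.16980832723794 210.79952886933285 (array([ 0.2998, -0.6102,  0.3713]), array([-0.2813, -0.0934, -0.9551])) {'vfov': 68.90835543846714, 'cx': 281.16980832723794, 'cy': 210.79952886933285, 'rvec': array([-2.3585,  1.66  ,  0.2577]), 'tvec': array([-0.6743, -0.0384,  0.3793]), 'shot': 3}
```

View pics/top0.png

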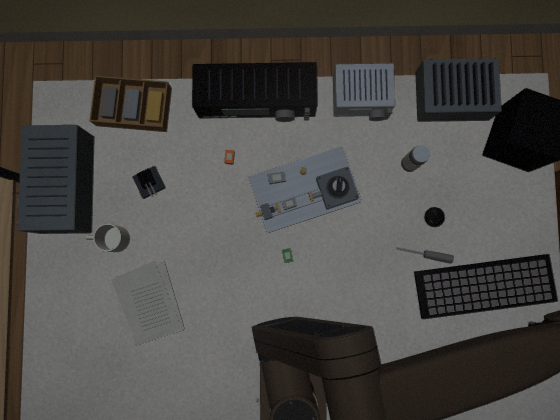

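View pics/side0.png

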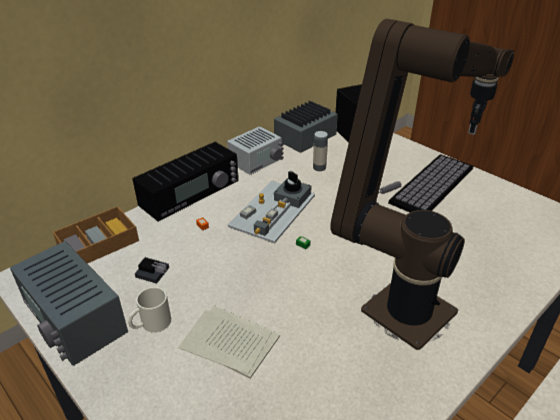

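Run:
```python
from h import *
np.set_printoptions(precision=4,suppress=True)
zs=dict(fixture=0,far_contact=.033,outer_grip=.066,inner_grip=.098,jaw=.033,module=.022,spare_module=.012,adapter=.012,mug=0,spray_can=0)
for n in ['top','side']:
    p=shot(n)
    for l,z in zs.items():
        for r in finder.pinpoint(l,p)[:3]:
            print(n,l,r['confidence'],np.array(r['location']),atz(p,r['location'],z))
```

```text
top fixture 0.78 [193.7 310.1] [ 0.5812 -0.059   0.    ]
top far_contact 0.78 [205.2 277.7] [0.5437 0.039  0.033 ]
top outer_grip 0.57 [187.7 337.8] [ 0.589  -0.1365  0.066 ]
top outer_grip 0.55 [187.4 335.7] [ 0.59   -0.1304  0.066 ]
top inner_grip 0.59 [185.9 337.8] [ 0.5896 -0.1334  0.098 ]
top jaw 0.64 [199.1 305.9] [ 0.5609 -0.0447  0.033 ]
top module 0.7 [157.5 227.9] [0.6913 0.1877 0.022 ]
top module 0.7 [163.  405.6] [ 0.6675 -0.3451  0.022 ]
top module 0.54 [254.1 287. ] [0.3993 0.0132 0.022 ]
top spare_module 0.59 [178.8 276.1] [0.6262 0.0433 0.012 ]
top adapter 0.67 [199.5 308. ] [ 0.5622 -0.0518  0.012 ]
top adapter 0.59 [169.6 303. ] [ 0.6532 -0.0382  0.012 ]
top adapter 0.47 [238.5 117.6] [0.4514 0.5199 0.012 ]
top mug 0.75 [239.7 113. ] [0.4485 0.5375 0.    ]
top spray_can 0.65 [165.5 408.7] [ 0.6638 -0.3593  0.    ]
side fixture 0.63 [213.7 284.9] [ 0.5532 -0.061   0.    ]
side far_contact 0.83 [217.  264.8] [0.5557 0.0294 0.033 ]
side far_contact 0.65 [215.5 272.7] [0.5434 0.005  0.033 ]
side far_contact 0.18 [172.3 292.7] [ 0.6836 -0.2286  0.033 ]
side outer_grip 0.71 [185.5 290.7] [ 0.5929 -0.1278  0.066 ]
side inner_grip 0.66 [176.4 292.2] [ 0.5957 -0.1375  0.098 ]
side jaw 0.48 [202.6 281.6] [ 0.5751 -0.0665  0.033 ]
side module 0.7 [247.8 305.3] [0.3637 0.0352 0.022 ]
side module 0.67 [218.1 272.7] [0.5436 0.0051 0.022 ]
side module 0.64 [226.1 199.6] [0.6795 0.2065 0.022 ]
side spare_module 0.5 [211.8 247.2] [0.6395 0.035  0.012 ]
side adapter 0.45 [213.6 281.8] [ 0.5497 -0.0429  0.012 ]
side adapter 0.39 [203.6 259.1] [ 0.6463 -0.026   0.012 ]
side mug 0.91 [318.8 156.3] [0.459  0.5218 0.    ]
side spray_can 0.71 [169.  318.7] [ 0.6659 -0.3531  0.    ]
```

```bash
python3 -m crank '[[0.85,-0.73,-0.1,0,0,0,1],[0.85,-0.73,-0.1,0,0,0,1],[0.85,-0.73,-0.1,0,0,0,1],[0.85,-0.73,-0.1,0,0,0,1]]'
python3 -m crank '[[0.85,-0.73,-0.1,0,0,0,1],[0.85,-0.73,-0.1,0,0,0,1],[0.85,-0.73,-0.1,0,0,0,1],[0.85,-0.73,-0.1,0,0,0,1]]'
python3 -m crank '[[0.85,-0.73,0.1,0,0,0,1],[0.85,-0.73,0.1,0,0,0,1],[0.85,-0.73,0.1,0,0,0,1],[0.85,-0.73,0.1,0,0,0,1]]'
python3 -m crank '[[0.85,-0.73,0,0,0,0,1],[0.85,-0.73,0,0,0,0,1],[0.85,-0.73,0,0,0,0,1],[0.85,-0.73,0,0,0,0,1],[0.85,-0.73,0,0,0,0,1],[0.85,-0.73,0,0,0,0,1]]'
python3 - <<'E'
from h import *
np.set_printoptions(precision=4,suppress=True)
print(telemetry.get_state())
p=shot('wrist','w1.png')
cv2.imwrite('pics/w1b.png',cv2.resize(cv2.imread('pics/w1.png'),(800,600),interpolation=cv2.INTER_CUBIC))
zs=dict(fixture=0,far_contact=.033,outer_grip=.066,inner_grip=.098,jaw=.033,module=.022,spare_module=.012,adapter=.012)
for l,z in zs.items():
        for r in finder.pinpoint(l,p)[:3]:
            print(l,r['confidence'],np.array(r['location']),atz(p,r['location'],z))
E
```

```text
time: 1.65
eef_pos: [0.312, -0.4866, 0.2469]
tcp_rot: [0.985, 0.172, 0.0, -0.0]
contact_force: [-1.8, 0.0, -0.5]
opening: 1.003
time: 2.05
eef_pos: [0.395, -0.341, 0.2622]
tcp_rot: [0.985, 0.172, 0.001, 0.0]
contact_force: [-0.4, -1.4, 1.4]
opening: 0.997
time: 2.45
eef_pos: [0.4779, -0.1947, 0.2461]
tcp_rot: [0.985, 0.172, 0.0, -0.0]
contact_force: [-0.8, -0.9, 0.4]
opening: 1.002
time: 3.05
eef_pos: [0.5601, -0.0521, 0.2462]
tcp_rot: [0.985, 0.171, -0.0, 0.0]
contact_force: [-0.3, 0.0, -0.2]
opening: 1.0
{'time': 3.05, 'qpos': array([-0.2727,  0.0274,  1.8411, -0.0008,  1.2733,  0.9548]), 'dq': array([-0.0282, -0.0103,  0.0105, -0.0001, -0.0004, -0.0006]), 'joint_efforts': array([  0.7912, -30.2521, -29.3948,   0.0368,  -0.006 ,   0.0053]), 'eef_pos': array([ 0.5601, -0.0521,  0.2462]), 'tcp_rot': array([ 0.9853,  0.1709, -0.0002,  0.0003]), 'contact_force': array([-0.3185,  0.0221, -0.172 ]), 'wrist_torque': array([-0.0168,  0.0058,  0.0079]), 'opening': 1.0002447647314443}
fixture 0.7 [174.3 290. ] [ 0.5683 -0.0617  0.    ]
far_contact 0.94 [175.6 205.7] [0.539  0.0337 0.033 ]
outer_grip 0.65 [186.4 373.7] [ 0.5974 -0.1448  0.066 ]
inner_grip 0.64 [178.6 287.6] [ 0.58   -0.0521  0.098 ]
inner_grip 0.58 [196.4 376.3] [ 0.5927 -0.1397  0.098 ]
jaw 0.57 [180.6 287.2] [ 0.5657 -0.0582  0.033 ]
module 0.77 [175.5 231.5] [0.5467 0.0063 0.022 ]
module 0.65 [267.1 201.7] [0.4155 0.0076 0.022 ]
module 0.39 [100.5 295.5] [ 0.6527 -0.0365  0.022 ]
adapter 0.7 [101.6 295.9] [ 0.6523 -0.0377  0.012 ]
```

View pics/w1b.png

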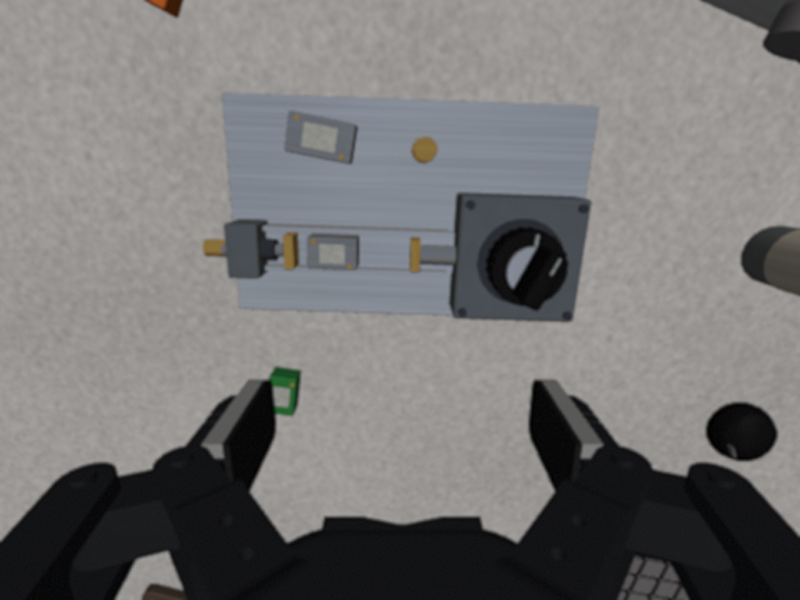

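Run:
```python
from h import *
im=cv2.imread('pics/w1.png')
def crop(r0,r1,c0,c1,s,f):
    c=cv2.resize(im[r0:r1,c0:c1],None,fx=s,fy=s,interpolation=cv2.INTER_CUBIC); cv2.imwrite('pics/'+f,c); print(c.shape)
crop(145,205,150,330,4.4,'c1.png')
crop(125,230,310,420,5.5,'c2.png')
```

```text
(264, 792, 3)
(578, 605, 3)
```

View pics/c1.png

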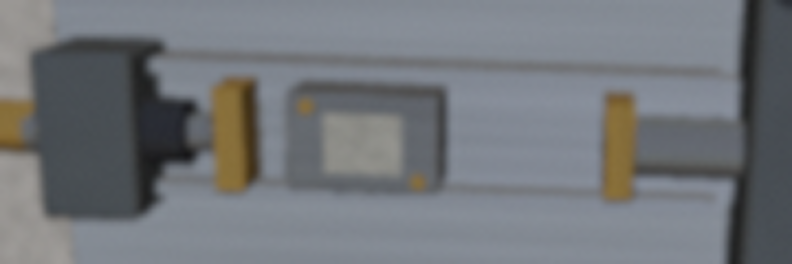

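View pics/c2.png

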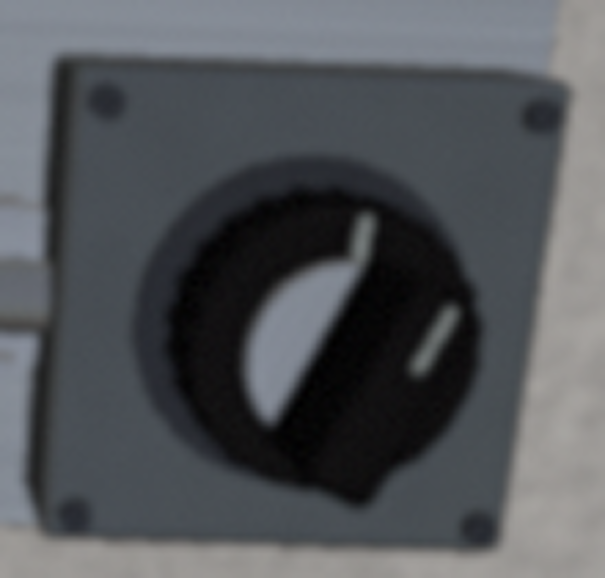

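```bash
cat > m1.py <<'E'
from h import *
np.set_printoptions(precision=4,suppress=True)
p=shot('wrist')
c2=lambda x,y:(125+y/5.5-.4,310+x/5.5-.4)
c1=lambda x,y:(145+y/4.4-.4,150+x/4.4-.4)
sc=np.array([atz(p,c2(*q),.05) for q in [(106,102),(542,117),(478,528),(75,516)]])
hc=np.array([atz(p,c2(*q),.05) for q in [(71,60),(571,85),(497,548),(47,535)]])
for n,a in(('screws',sc),('corners',hc)):
    print(n,a.mean(0)); e=[a[(i+1)%4]-a[i] for i in range(4)]
    print([ (round(float(np.linalg.norm(v)),4), round(float(np.degrees(np.arctan2(v[1],v[0]))),1)) for v in e])
print('outer',atz(p,c2(325,339),.078))
pl=np.array([atz(p,(y*.7,x*.7),.012) for x,y in [(222,93),(598,107),(573,322),(238,308)]])
print('plate',pl.mean(0)); e=[pl[(i+1)%4]-pl[i] for i in range(4)]
print([ (round(float(np.linalg.norm(v)),4), round(float(np.degrees(np.arctan2(v[1],v[0]))),1)) for v in e])
J=atz(p,c1(605,147),.043);M=atz(p,c1(436,137),.044);M2=atz(p,c1(291,137),.044);F=atz(p,c1(247,133),.043)
print('jaw',J,'mod',M,M2,'far',F)
# wing top z=.114: long edges / ends
w=[atz(p,c2(*q),.114) for q in [(275,427),(370,255)]]
print('wing edge', np.degrees(np.arctan2(*(w[1]-w[0])[[1,0]])), np.linalg.norm(w[1]-w[0]))
l=[atz(p,c2(*q),.114) for q in [(417,375),(455,308)]]
print('wing mark', l,np.degrees(np.arctan2(*(l[1]-l[0])[[1,0]])))
for yaw in (14,15,16):
    y=np.array([-np.sin(np.radians(yaw)),np.cos(np.radians(yaw)),0])
    print(yaw,'jaw-mod gap',(M-J)@y,'modlen',(M2-M)@y,'mod-far',(F-M2)@y)
E
python3 m1.py
```

```text
screws [ 0.5948 -0.1393  0.05  ]
[(0.0861, -72.3), (0.0858, -162.3), (0.0857, 107.9), (0.086, 17.9)]
corners [ 0.5958 -0.138   0.05  ]
[(0.0983, -73.1), (0.0964, -162.3), (0.096, 107.9), (0.0982, 19.0)]
outer [ 0.5969 -0.1357  0.078 ]
plate [ 0.5956 -0.0461  0.012 ]
[(0.2961, -72.3), (0.1807, -159.9), (0.305, 107.1), (0.1776, 17.3)]
jaw [ 0.5702 -0.0563  0.043 ] mod [ 0.5582 -0.0143  0.044 ] [0.5456 0.021  0.044 ] far [0.5426 0.0322 0.043 ]
wing edge -4.820189950222245 0.03212267618347776
wing mark [array([ 0.6006, -0.1402,  0.114 ]), array([ 0.613 , -0.1412,  0.114 ])] -4.547690317332045
14 jaw-mod gap 0.04372723493013378 modlen 0.03725939530507764 mod-far 0.011564163536020508
15 jaw-mod gap 0.043746676847310734 modlen 0.0373180538963287 mod-far 0.011567374929207805
16 jaw-mod gap 0.04375279310293642 modlen 0.03736534504685485 mod-far 0.011567062787935987
```

```bash
python3 -m crank '[[0.02,0.62,0,0,0,-1,1],[0.02,0.62,0,0,0,-1,1],[0.02,0.62,0,0,0,-1,1],[0.02,0.62,0,0,0,-1,1],[0.02,0.62,0,0,0,-1,1],[0.02,0.62,0,0,0,-1,1],[0.02,0.62,0,0,0,-1,1],[0.02,0.62,0,0,0,-1,1],[0.02,0.62,0,0,0,-1,1],[0.02,0.62,0,0,0,-1,1],[0.02,0.62,0,0,0,-1,1],[0.02,0.62,0,0,0,-1,1]]'
python3 -m crank '[[0,0,0,0,0,-0.25,1],[0,0,0,0,0,-0.25,1],[0,0,0,0,0,-0.25,1],[0,0,0,0,0,-0.25,1],[0,0,0,0,0,-0.25,1]]'
python3 - <<'E'
from h import *
np.set_printoptions(precision=4,suppress=True)
s=telemetry.get_state();print(s['qpos'],s['eef_pos'],s['tcp_rot'])
p=shot('wrist','w2.png')
cv2.imwrite('pics/w2b.png',cv2.resize(cv2.imread('pics/w2.png'),(800,600),interpolation=cv2.INTER_CUBIC))
for l,z in dict(outer_grip=.066,inner_grip=.098,jaw=.033,module=.022,far_contact=.033).items():
        for r in finder.pinpoint(l,p)[:3]:
            print(l,r['confidence'],np.array(r['location']),atz(p,r['location'],z))
print(proj(p,[s['eef_pos'][0],s['eef_pos'][1],.078]))
E
```

```text
time: 4.75
eef_pos: [0.5941, -0.1384, 0.2463]
tcp_rot: [0.576, 0.817, -0.0, -0.0]
contact_force: [-0.4, 0.4, -0.8]
opening: 1.001
time: 5.25
eef_pos: [0.5941, -0.1384, 0.2463]
tcp_rot: [0.407, 0.913, 0.0, -0.0]
contact_force: [-0.9, -1.1, 0.6]
opening: 0.998
[-0.395   0.1336  1.7278  0.      1.2803 -1.1275] [ 0.5941 -0.1384  0.2463] [ 0.407   0.9134  0.     -0.    ]
outer_grip 0.73 [188.7 280.5] [ 0.594  -0.1385  0.066 ]
inner_grip 0.59 [201.1 281.8] [ 0.5983 -0.1413  0.098 ]
jaw 0.63 [116.5 311.5] [ 0.5699 -0.0605  0.033 ]
module 0.95 [ 24.8 541.5] [0.6867 0.1688 0.022 ]
module 0.73 [ 56.7 339.1] [0.5502 0.0049 0.022 ]
far_contact 0.65 [322.9 217.4] [ 0.661  -0.3422  0.033 ]
far_contact 0.56 [ 22.8 357.4] [0.5416 0.0368 0.033 ]
[191.2908 280.5977]
```

View pics/w2b.png

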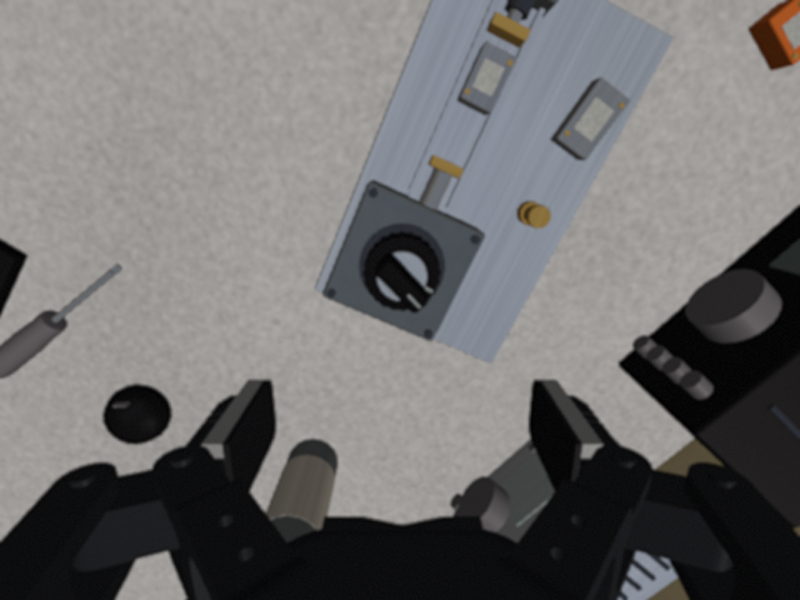

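Run:
```python
from h import *
im=cv2.imread('pics/w2.png')
c=cv2.resize(im[120:245,220:345],None,fx=4.8,fy=4.8,interpolation=cv2.INTER_CUBIC); cv2.imwrite('pics/c3.png',c); print(c.shape)
p=shot('wrist')
for l in ('outer_grip','inner_grip','outer_knob','inner_knob'):
  for r in finder.masks_of(l,p)[:2]:
    m=r['pixels']; ys,xs=np.nonzero(m); print(l,r['confidence'],r['extent'],ys.mean(),xs.mean(),m.sum())
```

```text
(600, 600, 3)
outer_grip 0.82 [255.8, 162.5, 312.4, 216.0] 185.0091819699499 280.728714524207 1198
inner_grip 0.81 [261.1, 177.4, 299.6, 221.5] 194.80379746835442 282.30289330922244 1106
inner_grip 0.55 [183.7, 309.8, 234.7, 379.9] 341.60954356846474 212.57261410788382 2410
outer_knob 0.82 [254.1, 162.3, 310.3, 216.7] 184.86184738955822 280.61767068273093 1245
inner_knob 0.81 [262.6, 174.3, 301.8, 219.4] 195.0036496350365 282.30930656934305 1096
inner_knob 0.68 [220.6, 0.0, 472.0, 254.0] 116.09833678016953 336.2917771110658 34331
```

View pics/c3.png

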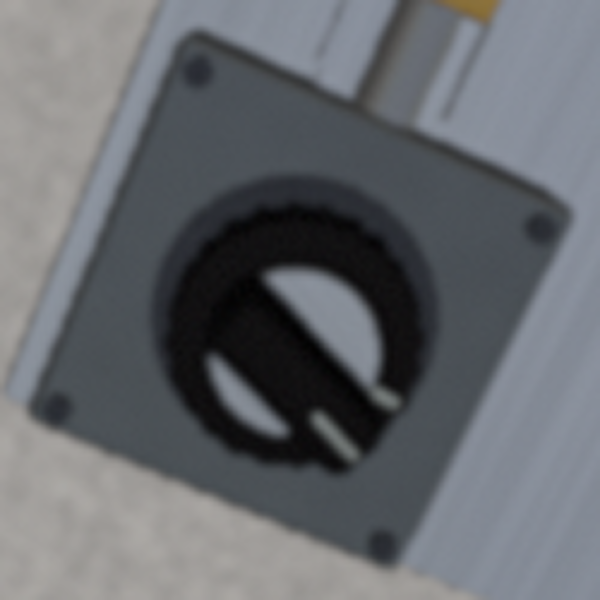

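Run:
```python
from h import *
np.set_printoptions(precision=4,suppress=True)
p=shot('wrist')
c=lambda x,y:(120+y/4.8-.4,220+x/4.8-.4)
sc=np.array([atz(p,c(*q),.05) for q in [(197,72),(541,229),(382,546),(57,409)]])
print(sc.mean(0)); e=[sc[(i+1)%4]-sc[i] for i in range(4)]
print([ (round(float(np.linalg.norm(v)),4), round(float(np.degrees(np.arctan2(v[1],v[0]))),1)) for v in e])
print('disc',atz(p,c(297,336),.078), (atz(p,c(168,336),.078)-atz(p,c(426,336),.078)))
print('bottom flange',atz(p,c(295,317),.052))
a,b=atz(p,c(310,412),.114),atz(p,c(353,460),.114); print('mark',a,b,np.degrees(np.arctan2(*(b-a)[[1,0]])))
a,b=atz(p,c(262,275),.114),atz(p,c(375,395),.114); print('edge',np.degrees(np.arctan2(*(b-a)[[1,0]])))
print(p['tvec'])
```

```text
[ 0.5951 -0.139   0.05  ]
[(0.0861, 18.1), (0.0859, -72.1), (0.0859, -162.0), (0.0859, 108.1)]
disc [ 0.5936 -0.1364  0.078 ] [-0.0413 -0.0374  0.    ]
bottom flange [ 0.5944 -0.1379  0.052 ]
mark [ 0.5998 -0.1396  0.114 ] [ 0.6127 -0.1412  0.114 ] -7.037088078824612
edge -5.109687535809032
[-0.348  -0.5221  0.2427]
```

```bash
python3 -m crank '[[-0.005,0,0.3,0,0,0,1],[-0.005,0,0.6,0,0,0,1],[-0.005,0,0.9,0,0,0,1],[-0.005,0,1,0,0,0,1],[-0.005,0,1,0,0,0,1]]'
python3 -m crank '[[0,0,0.1,0,0,0,1],[0,0,0.2,0,0,0,1],[0,0,0.305,0,0,0,1],[0,0,0.305,0,0,0,1]]'
python3 -m crank '[[0,0,0,0,0,0,0.6],[0,0,0,0,0,0,0.4],[0,0,0,0,0,0,0.4],[0,0,0,0,0,0,0.4],[0,0,0,0,0,0,0.4],[0,0,0,0,0,0,0.4]]' 60
python3 - <<'E'
from h import *
np.set_printoptions(precision=4,suppress=True)
s=telemetry.get_state();print(s)
p=shot('wrist','w3.png')
p=shot('side','s3.png')
E
```

```text
time: 6.35
eef_pos: [0.5927, -0.1381, 0.0934]
tcp_rot: [0.406, 0.914, -0.0, -0.003]
contact_force: [-0.4, -0.7, -0.2]
opening: 0.999
time: 6.75
eef_pos: [0.5929, -0.1383, 0.048]
tcp_rot: [0.406, 0.914, -0.0, -0.002]
contact_force: [0.4, 0.3, -0.4]
opening: 1.002
time: 7.35
eef_pos: [0.5948, -0.1395, 0.052]
tcp_rot: [0.405, 0.914, -0.001, 0.0]
contact_force: [-3.6, -0.7, 5.5]
opening: 0.634
{'time': 7.35, 'qpos': array([-0.3959,  0.3519,  1.8509, -0.0014,  0.9381, -1.1311]), 'dq': array([-0.0001, -0.0003, -0.0008,  0.002 , -0.0004, -0.0001]), 'joint_efforts': array([  1.2179, -35.2318, -23.6314,   0.6147,  -0.8102,   0.0224]), 'eef_pos': array([ 0.5948, -0.1395,  0.052 ]), 'tcp_rot': array([ 0.4054,  0.9142, -0.0006,  0.0003]), 'contact_force': array([-3.6334, -0.6986,  5.5053]), 'wrist_torque': array([-0.256 ,  0.7391,  0.0123]), 'opening': 0.634366735300736}
```

View pics/w3.png

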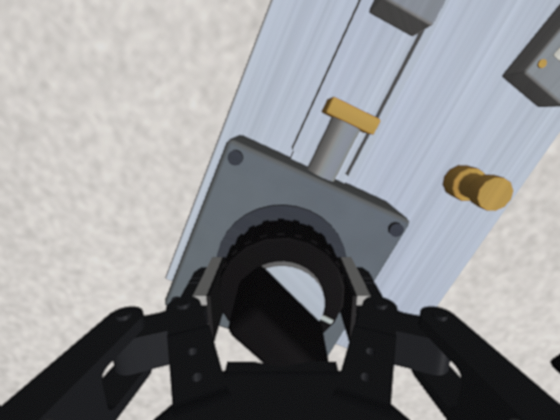

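```bash
python3 -m crank '[[0,0,0,0,0,0.06,0.4],[0,0,0,0,0,0.12,0.4],[0,0,0,0,0,0.18,0.4],[0,0,0,0,0,0.24,0.4],[0,0,0,0,0,0.3,0.4],[0,0,0,0,0,0.36,0.4],[0,0,0,0,0,0.42,0.4],[0,0,0,0,0,0.48,0.4],[0,0,0,0,0,0.54,0.4],[0,0,0,0,0,0.6,0.4],[0,0,0,0,0,0.66,0.4],[0,0,0,0,0,0.66,0.4]]'
cat > look.py <<'E'
from h import *
import sys
np.set_printoptions(precision=4,suppress=True)
s=telemetry.get_state();print(s['time'],s['qpos'][5],s['eef_pos'],s['tcp_rot'],s['contact_force'],s['wrist_torque'],s['opening'])
f=sys.argv[1]
for n in sys.argv[2:]: shot(n,f+n+'.png')
E
python3 look.py a1 wrist
```

```text
time: 8.65
eef_pos: [0.594, -0.1396, 0.0519]
tcp_rot: [0.806, 0.592, -0.001, -0.0]
contact_force: [-6.7, -1.6, 7.3]
opening: 0.638
8.65 -0.09192166323052789 [ 0.594  -0.1396  0.0519] [ 0.8057  0.5923 -0.0012 -0.0002] [-6.6602 -1.5781  7.2627] [-0.4093  1.1453 -0.4849] 0.6381221071829429
```

View pics/a1wrist.png

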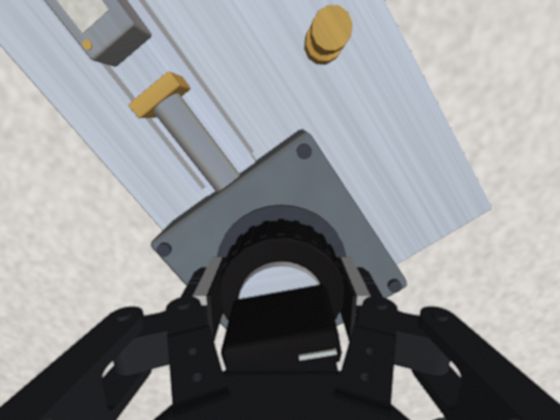

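Run:
```python
from h import *
im=cv2.imread('pics/a1wrist.png')
c=cv2.resize(im[0:130,40:220],None,fx=4.4,fy=4.4,interpolation=cv2.INTER_CUBIC); cv2.imwrite('pics/c4.png',c)
```

```text
(no output)
```

View pics/c4.png

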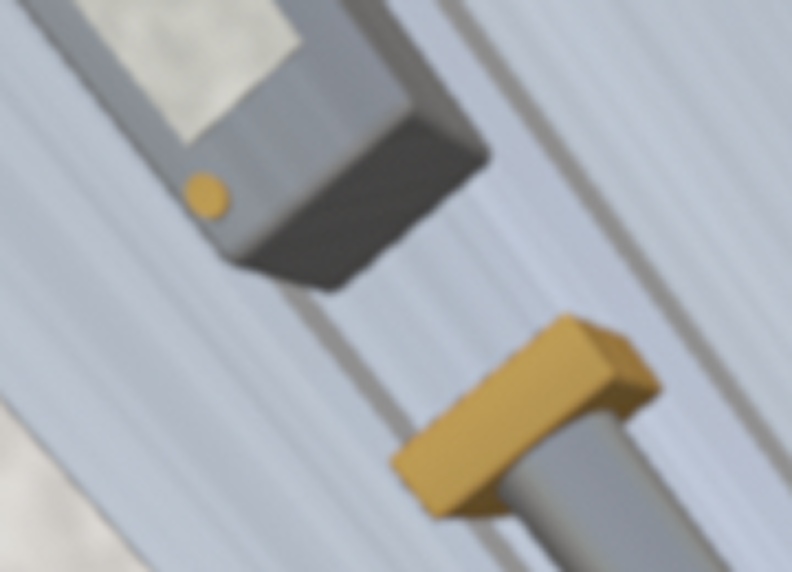

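Run:
```python
from h import *
np.set_printoptions(precision=4,suppress=True)
p=shot('wrist')
c=lambda q:(q[1]/4.4-.4,40+q[0]/4.4-.4)
y=np.radians(18); ey=np.array([-np.sin(y),np.cos(y),0]);ex=np.array([np.cos(y),np.sin(y),0])
o=np.array([.5948,-.1387,0])
for n,a,b,z in (('modtop',(230,262),(415,112),.044),('modbot',(330,292),(490,157),.022),('jaw',(393,462),(568,315),.043)):
    A=atz(p,c(a),z)-o;B=atz(p,c(b),z)-o; print(n,'x',A@ex*1e3,B@ex*1e3,'y',A@ey*1e3,B@ey*1e3,'mid',(A+B)@ey*500)
```

```text
modtop x -10.747815751539814 13.670489498621686 y 128.70041336600113 127.65518020405109 mid 128.17779678502612
modbot x -11.695396531181796 12.95345359930096 y 129.73845602403776 129.31570451247555 mid 129.52708026825667
jaw x -11.030614916207789 13.523442370158024 y 105.64885280316247 105.65961523231826 mid 105.65423401774036
```

```bash
python3 -m crank '[[0,0,0,0,0,0.06,0.4],[0,0,0,0,0,0.12,0.4],[0,0,0,0,0,0.18,0.4],[0,0,0,0,0,0.24,0.4],[0,0,0,0,0,0.3,0.4],[0,0,0,0,0,0.36,0.4],[0,0,0,0,0,0.42,0.4],[0,0,0,0,0,0.48,0.4],[0,0,0,0,0,0.54,0.4],[0,0,0,0,0,0.59,0.4],[0,0,0,0,0,0.59,0.4],[0,0,0,0,0,0.59,0.4]]'
python3 look.py a2 wrist side top;  python3 - <<'E'
from h import *
im=cv2.imread('pics/a2side.png')
c=cv2.resize(im[160:260,210:340],None,fx=6,fy=6,interpolation=cv2.INTER_CUBIC); cv2.imwrite('pics/c5.png',c)
E
```

```text
time: 9.95
eef_pos: [0.5935, -0.1392, 0.0519]
tcp_rot: [0.985, 0.17, -0.002, -0.001]
contact_force: [-7.4, -0.3, 9.1]
opening: 0.64
9.95 0.8338418529975158 [ 0.5935 -0.1392  0.0519] [ 0.9855  0.1698 -0.0016 -0.0005] [-7.4136 -0.2933  9.0584] [-0.0769  1.3216 -0.2532] 0.6398739536457348
```

View pics/a2wrist.png

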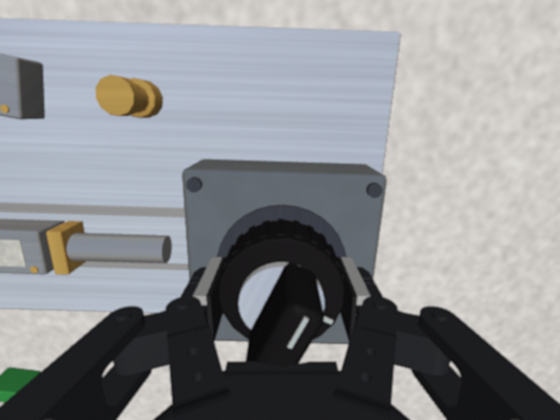

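View pics/c5.png

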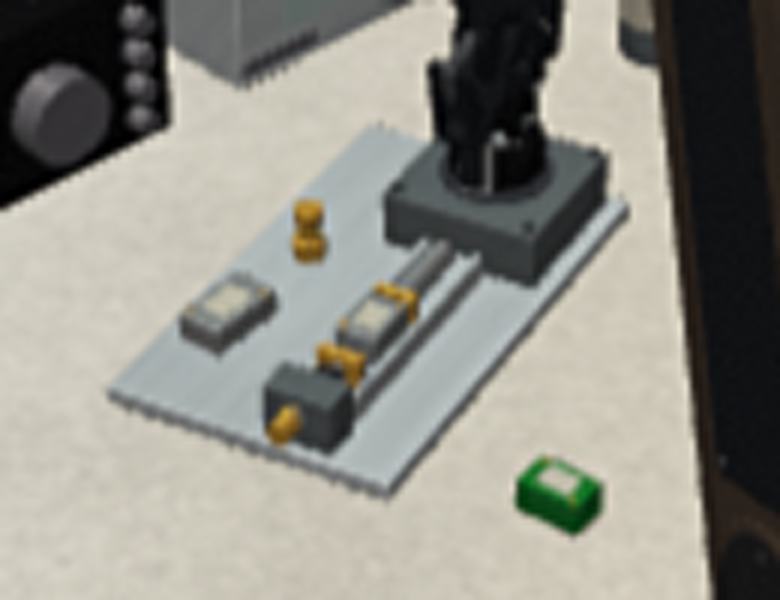

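Run:
```python
from h import *
im=cv2.imread('pics/a2wrist.png')
c=cv2.resize(im[205:285,0:100],None,fx=7,fy=7,interpolation=cv2.INTER_CUBIC); cv2.imwrite('pics/c6.png',c)
```

```text
(no output)
```

View pics/c6.png

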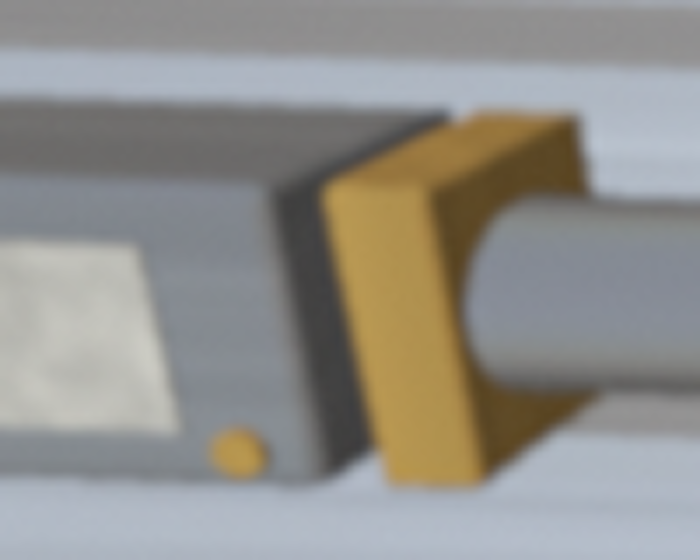

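Run:
```python
from h import *
np.set_printoptions(precision=4,suppress=True)
p=shot('wrist')
c=lambda q:(205+q[1]/7-.45,q[0]/7-.45)
y=np.radians(18); ey=np.array([-np.sin(y),np.cos(y),0]);ex=np.array([np.cos(y),np.sin(y),0])
o=np.array([.5948,-.1387,0])
for n,a,b,z in (('modtop',(272,190),(320,478),.044),('jaw',(325,188),(388,485),.043),('jawback',(428,188),(485,485),.043)):
    A=atz(p,c(a),z)-o;B=atz(p,c(b),z)-o; print(n,'x',A@ex*1e3,B@ex*1e3,'y',A@ey*1e3,B@ey*1e3,'mid',(A+B)@ey*500)
```

```text
modtop x 14.01139123894956 -10.150216410776881 y 126.68799862479241 128.0395793970334 mid 127.36378901091288
jaw x 13.871820998508342 -11.193440930661152 y 123.50636936894608 123.65752583873662 mid 123.58194760384134
jawback x 14.098011767222173 -10.966998417611112 y 115.75180417577316 116.0115718623091 mid 115.88168801904114
```

```bash
python3 -m crank '[[0,0,0,0,0,0.02,0.4],[0,0,0,0,0,0.033,0.4],[0,0,0,0,0,0.033,0.4],[0,0,0,0,0,0.033,0.8],[0,0,0,0,0,0.033,1],[0,0,0,0,0,0.033,1],[0,0,0,0,0,0.033,1],[0,0,0,0,0,0.033,1]]'
python3 look.py a3
```

```text
time: 10.95
eef_pos: [0.5948, -0.1388, 0.0505]
tcp_rot: [0.989, 0.145, 0.0, 0.0]
contact_force: [-0.1, -0.2, 1.1]
opening: 1.003
10.95 0.8843359846280958 [ 0.5948 -0.1388  0.0505] [0.9894 0.145  0.0001 0.    ] [-0.0602 -0.2313  1.1256] [-0.0309  0.0294 -0.0237] 1.002888912855015
```

```bash
python3 -m crank '[[0,0,-0.2,0,0,0,1],[0,0,-0.5,0,0,0,1],[0,0,-0.8,0,0,-0.09,1],[0,0,-0.9,0,0,-0.18,1],[0,0,-0.9,0,0,-0.27,1],[0,0,-0.9,0,0,-0.36,1],[0,0,-0.9,0,0,-0.45,1],[0,0,-0.9,0,0,-0.54,1],[0,0,-0.9,0,0,-0.63,1],[0,0,-0.9,0,0,-0.72,1],[0,0,-0.9,0,0,-0.81,1],[0,0,-0.9,0,0,-0.88,1]]'
python3 -m crank '[[0,0,0,0,0,-0.09,1],[0,0,0,0,0,-0.18,1],[0,0,0,0,0,-0.27,1],[0,0,0,0,0,-0.36,1],[0,0,0,0,0,-0.45,1],[0,0,0,0,0,-0.54,1],[0,0,0,0,0,-0.63,1],[0,0,0,0,0,-0.72,1],[0,0,0,0,0,-0.81,1],[0,0,0,0,0,-0.88,1],[0,0,0,0,0,-0.88,1]]'
python3 look.py a4 wrist top
```

```text
time: 12.15
eef_pos: [0.5946, -0.1388, 0.1855]
tcp_rot: [0.668, 0.744, 0.0, -0.0]
contact_force: [0.4, 0.3, 0.1]
opening: 0.998
time: 13.25
eef_pos: [0.5946, -0.1388, 0.1855]
tcp_rot: [0.043, 0.999, 0.0, 0.0]
contact_force: [0.6, 0.4, -0.4]
opening: 0.998
13.25 -1.8800902249309808 [ 0.5946 -0.1388  0.1855] [0.0431 0.9991 0.0001 0.    ] [ 0.5809  0.4222 -0.4409] [ 0.0098 -0.027   0.0533] 0.9980597224362857
```

View pics/a4wrist.png

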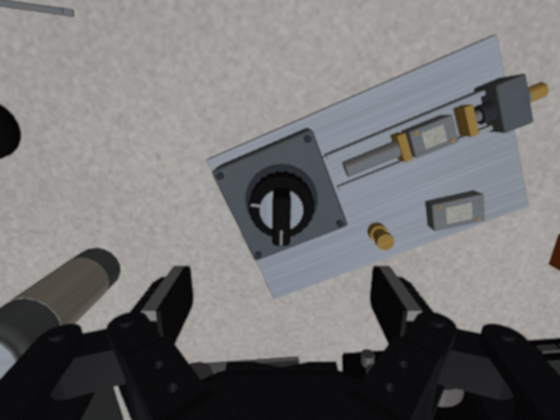

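Run:
```python
from h import *
im=cv2.imread('pics/a4wrist.png')
c=cv2.resize(im[160:260,230:330],None,fx=6,fy=6,interpolation=cv2.INTER_CUBIC); cv2.imwrite('pics/c7.png',c)
c=cv2.resize(im[70:200,370:550],None,fx=4.4,fy=4.4,interpolation=cv2.INTER_CUBIC); cv2.imwrite('pics/c8.png',c)
```

View pics/c7.png

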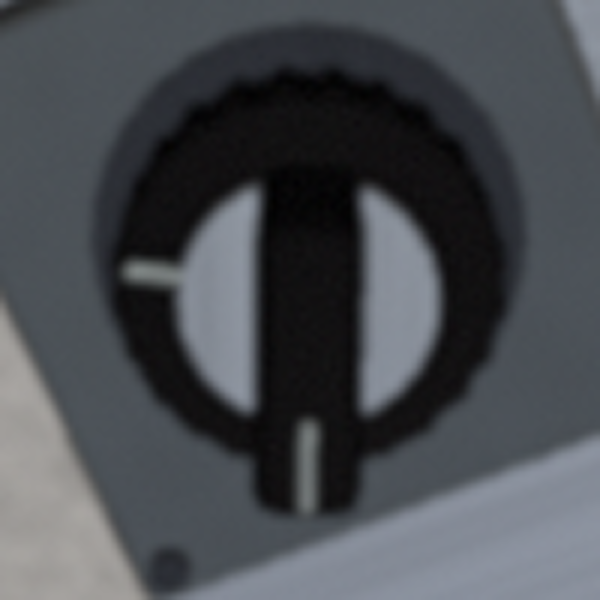

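View pics/c8.png

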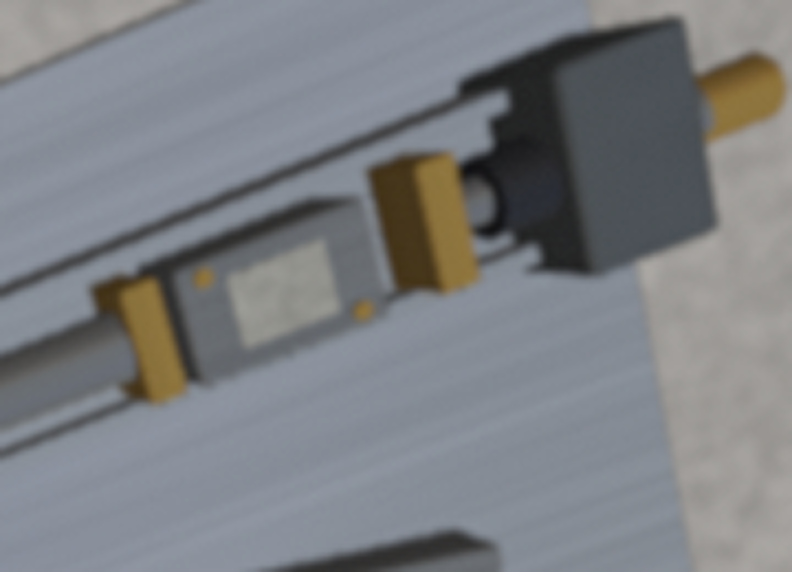

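Run:
```python
from h import *
np.set_printoptions(precision=4,suppress=True)
p=shot('wrist')
c=lambda q:(70+q[1]/4.4-.4,370+q[0]/4.4-.4)
y=np.radians(18); ey=np.array([-np.sin(y),np.cos(y),0]);ex=np.array([np.cos(y),np.sin(y),0])
o=np.array([.5948,-.1387,0])
for n,a,b,z in (('modfar',(361,200),(385,300),.044),('modnear',(173,270),(208,383),.044),('jaw',(157,277),(184,395),.043),('far',(416,156),(442,290),.043)):
    A=atz(p,c(a),z)-o;B=atz(p,c(b),z)-o; print(n,'x',A@ex*1e3,B@ex*1e3,'y',A@ey*1e3,B@ey*1e3,'mid',(A+B)@ey*500)
```

```text
modfar x -10.861566050304074 10.3257917706393 y 167.76775824110464 167.64996860552256 mid 167.7088634233136
modnear x -12.426861753401168 12.553223963402855 y 129.3109126852089 129.729735639083 mid 129.52032416214595
jaw x -12.15947239200903 13.305148141243633 y 126.26984477197762 124.77641159959902 mid 125.52312818578831
far x -14.614230746844095 13.20801616109584 y 180.34374189834472 179.37223300990934 mid 179.85798745412703
```

```bash
python3 -m crank '[[0,0,0.2,0,0,0,1],[0,0,0.4,0,0,0,1],[0,0,0.6,0,0,0,1],[0,0,0.67,0,0,0,1],[0,0,0.67,0,0,0,1],[0,0,0.67,0,0,0,1]]'
python3 -m crank '[[0,0,0,0,0,0,0.5],[0,0,0,0,0,0,0.1],[0,0,0,0,0,0,0],[0,0,0,0,0,0,0],[0,0,0,0,0,0,0],[0,0,0,0,0,0,0],[0,0,0,0,0,0,0],[0,0,0,0,0,0,0]]' 60
python3 look.py a5 wrist
```

```text
time: 14.0
eef_pos: [0.5955, -0.1393, 0.0864]
tcp_rot: [0.043, 0.999, -0.0, 0.001]
contact_force: [-0.0, -0.2, 0.1]
opening: 0.999
time: 14.8
eef_pos: [0.5947, -0.139, 0.0855]
tcp_rot: [0.043, 0.999, -0.0, 0.0]
contact_force: [-1.8, -0.3, 3.4]
opening: 0.156
14.8 -1.880021650357631 [ 0.5947 -0.139   0.0855] [ 0.0432  0.9991 -0.      0.0001] [-1.8054 -0.3352  3.3806] [ 0.0364  0.2161 -0.1722] 0.15566020176604142
```

View pics/a5wrist.png

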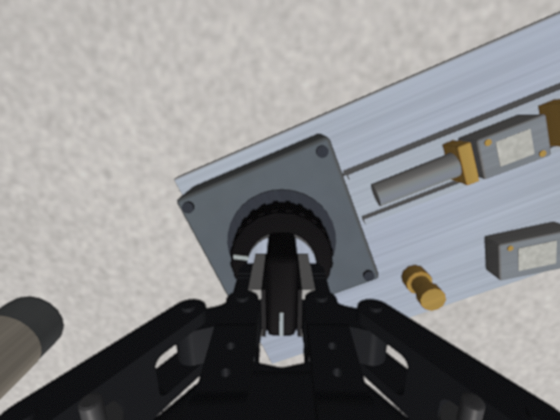

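```bash
cat > st.py <<'E'
from h import *
np.set_printoptions(precision=3,suppress=True)
s=telemetry.get_state(); q=s['tcp_rot']
yaw=np.degrees(2*np.arctan2(q[1],q[0])); yaw0=175.06
print('t',s['time'],'turned',round(float(yaw0-yaw),2),'tz',s['wrist_torque'],'e6',round(float(s['joint_efforts'][5]),3),'F',s['contact_force'],s['opening'],s['eef_pos'])
E
python3 -m crank '[[0,0,0,0,0,0.06,0],[0,0,0,0,0,0.12,0],[0,0,0,0,0,0.18,0],[0,0,0,0,0,0.24,0],[0,0,0,0,0,0.30,0]]'; python3 st.py
python3 -m crank '[[0,0,0,0,0,0.06,0],[0,0,0,0,0,0.12,0],[0,0,0,0,0,0.18,0],[0,0,0,0,0,0.24,0],[0,0,0,0,0,0.30,0]]'; python3 st.py
python3 look.py b1 wrist
```

```text
time: 15.35
eef_pos: [0.5947, -0.1392, 0.0855]
tcp_rot: [0.276, 0.961, -0.001, 0.0]
contact_force: [-1.4, -0.5, 3.4]
opening: 0.156
t 15.35 turned 27.1 tz [-0.073  0.258  0.153] e6 -0.279 F [-1.358 -0.537  3.424] 0.1557000699821183 [ 0.595 -0.139  0.086]
time: 15.85
eef_pos: [0.5945, -0.1394, 0.0855]
tcp_rot: [0.493, 0.87, -0.001, 0.0]
contact_force: [-1.6, -0.9, 3.4]
opening: 0.155
t 15.85 turned 54.1 tz [-0.106  0.343  0.24 ] e6 -0.278 F [-1.608 -0.895  3.429] 0.15476368049877073 [ 0.595 -0.139  0.086]
15.85 -0.9352139929731256 [ 0.5945 -0.1394  0.0855] [ 0.4927  0.8702 -0.0007  0.0001] [-1.608  -0.8954  3.4289] [-0.1062  0.3429  0.2395] 0.15476368049877073
```

View pics/b1wrist.png

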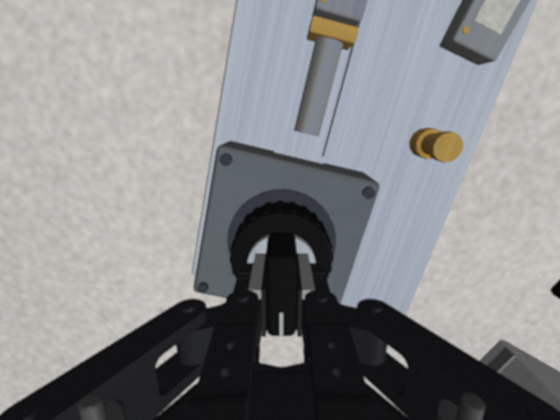

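```bash
python3 -m crank '[[0,0,0,0,0,0.05,0],[0,0,0,0,0,0.10,0],[0,0,0,0,0,0.15,0],[0,0,0,0,0,0.20,0],[0,0,0,0,0,0.20,0]]' >/dev/null; python3 st.py
python3 -m crank '[[0,0,0,0,0,0.03,0],[0,0,0,0,0,0.06,0],[0,0,0,0,0,0.06,0]]' >/dev/null; python3 st.py
python3 -m crank '[[0,0,0,0,0,0.03,0],[0,0,0,0,0,0.06,0],[0,0,0,0,0,0.06,0]]'>/dev/null; python3 st.py
python3 look.py b2 wrist; python3 st.py
```

```text
t 16.4 turned 71.91 tz [-0.251  0.628 -0.21 ] e6 -0.027 F [-3.725 -0.881  4.524] 0.15619910814017304 [ 0.594 -0.139  0.086]
t 16.7 turned 77.24 tz [-0.311  0.574 -0.093] e6 0.019 F [-3.319 -1.86   5.205] 0.1539553542311467 [ 0.594 -0.139  0.086]
t 17.0 turned 82.64 tz [-0.261  0.602 -0.142] e6 0.021 F [-3.712 -1.72   5.498] 0.15372382322314201 [ 0.594 -0.139  0.086]
17.0 -0.43744977598152757 [ 0.5943 -0.1394  0.0855] [ 0.692   0.7219 -0.0007 -0.    ] [-3.7118 -1.7203  5.4976] [-0.2608  0.6019 -0.1417] 0.15372382322314201
t 17.05 turned 82.63 tz [-0.325  0.566 -0.094] e6 -0.075 F [-4.409 -1.143  5.879] 0.15522476042949782 [ 0.594 -0.139  0.085]
```

View pics/b2wrist.png

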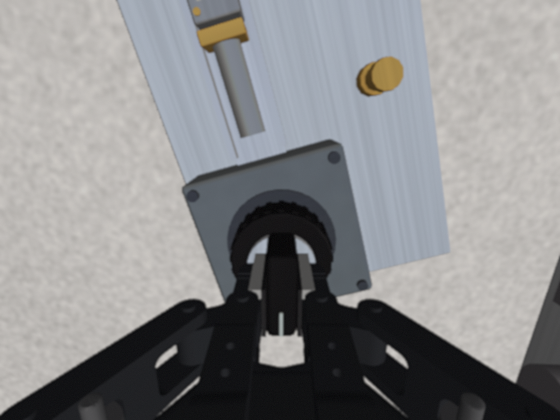

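```bash
for i in 1 2 3; do python3 -m crank '[[0,0,0,0,0,0.02,0],[0,0,0,0,0,0.04,0]]' >/dev/null; python3 st.py; done; python3 look.py b3 wrist
```

```text
t 17.25 turned 86.21 tz [-0.225  0.652  0.197] e6 0.041 F [-2.785 -0.613  6.108] 0.15033109773446166 [ 0.594 -0.139  0.086]
t 17.45 turned 89.81 tz [-0.203  0.635  0.244] e6 0.044 F [-4.571 -0.648  5.005] 0.15282442978978822 [ 0.594 -0.139  0.086]
t 17.65 turned 93.41 tz [-0.227  0.592  0.22 ] e6 0.044 F [-4.338 -2.031  6.628] 0.15512548015753547 [ 0.594 -0.139  0.086]
17.65 -0.24922237876747125 [ 0.5942 -0.1394  0.0855] [ 0.7567  0.6538 -0.0009 -0.    ] [-4.338  -2.0306  6.6283] [-0.227   0.5916  0.2201] 0.15512548015753547
```

View pics/b3wrist.png

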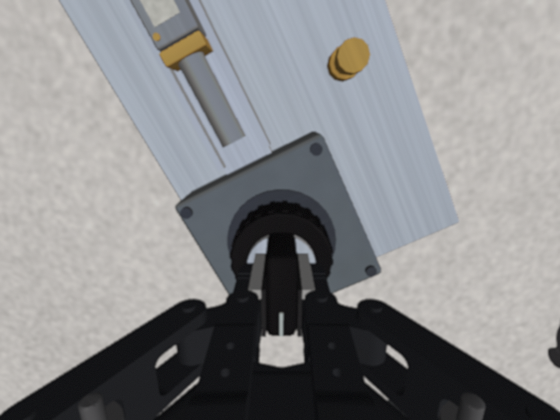

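```bash
for i in 1 2 3 4; do python3 -m crank '[[0,0,0,0,0,0.01,0],[0,0,0,0,0,0.02,0]]' >/dev/null; python3 st.py; done; python3 look.py b4 wrist
```

```text
t 17.9 turned 95.17 tz [-0.256  0.609  0.199] e6 0.123 F [-4.032 -1.936  6.293] 0.1556675154315474 [ 0.594 -0.139  0.086]
t 18.1 turned 96.97 tz [-0.24   0.652  0.25 ] e6 0.124 F [-3.689 -0.956  5.332] 0.15146946639612682 [ 0.594 -0.139  0.085]
t 18.3 turned 98.77 tz [-0.201  0.682  0.183] e6 0.124 F [-3.706 -1.581  5.761] 0.15252247147538422 [ 0.594 -0.139  0.086]
t 18.5 turned 100.57 tz [-0.196  0.63   0.219] e6 0.138 F [-4.058 -1.62   5.839] 0.15145783153925108 [ 0.594 -0.139  0.086]
18.5 -0.12422524710332003 [ 0.5942 -0.1394  0.0855] [ 0.796   0.6052 -0.0009 -0.    ] [-4.0578 -1.6197  5.8393] [-0.1964  0.6297  0.2188] 0.15145783153925108
```

Run:
```python
from h import *
im=cv2.imread('pics/b4wrist.png')
c=cv2.resize(im[0:130,90:270],None,fx=4.4,fy=4.4,interpolation=cv2.INTER_CUBIC); cv2.imwrite('pics/c9.png',c)
```

```text
(no output)
```

View pics/c9.png

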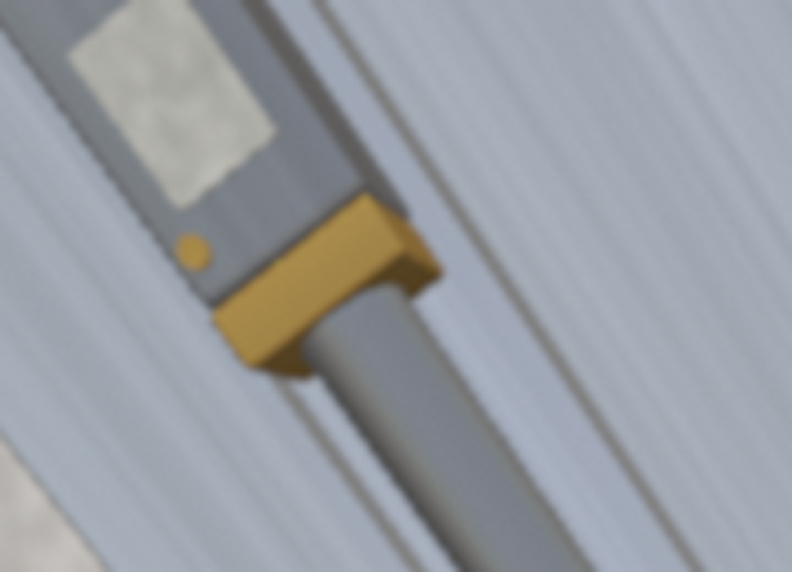

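```bash
for i in 1 2 3; do python3 -m crank '[[0,0,0,0,0,0.01,0],[0,0,0,0,0,0.02,0]]' >/dev/null; python3 st.py; done
```

```text
t 18.75 turned 102.36 tz [-0.228  0.717  0.227] e6 0.156 F [-4.899 -2.108  5.233] 0.15290891612523755 [ 0.594 -0.139  0.086]
t 18.95 turned 104.16 tz [-0.177  0.642  0.228] e6 0.176 F [-4.089 -1.376  6.342] 0.15220621750125002 [ 0.594 -0.139  0.085]
t 19.15 turned 105.95 tz [-0.177  0.623  0.184] e6 0.194 F [-4.663 -1.904  5.602] 0.14454487065079089 [ 0.594 -0.139  0.086]
```

```bash
for i in 1 2; do python3 -m crank '[[0,0,0,0,0,0.01,0],[0,0,0,0,0,0.02,0]]' >/dev/null; python3 st.py; done; python3 look.py b5 wrist side; python3 st.py;  python3 - <<'E'
from h import *
im=cv2.imread('pics/b5side.png')
c=cv2.resize(im[180:240,240:300],None,fx=10,fy=10,interpolation=cv2.INTER_CUBIC); cv2.imwrite('pics/c10.png',c)
E
```

```text
t 19.35 turned 107.74 tz [-0.193  0.694  0.306] e6 0.213 F [-4.092 -1.902  5.511] 0.15455304732666303 [ 0.594 -0.139  0.086]
t 19.55 turned 109.54 tz [-0.202  0.705  0.322] e6 0.232 F [-5.149 -1.11   5.615] 0.148320702381339 [ 0.594 -0.139  0.086]
19.55 0.03248115191319794 [ 0.5941 -0.1394  0.0855] [ 0.8409  0.5411 -0.001   0.    ] [-5.1491 -1.11    5.6147] [-0.202   0.7047  0.322 ] 0.148320702381339
t 19.65 turned 109.54 tz [-0.281  0.669  0.186] e6 0.218 F [-4.423 -0.797  5.47 ] 0.1544942886500378 [ 0.594 -0.139  0.085]
```

View pics/b5wrist.png

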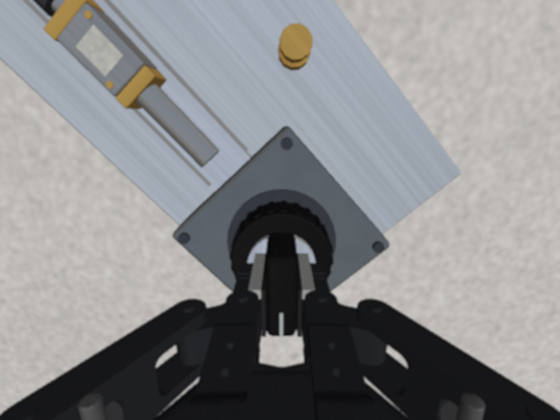

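View pics/c10.png

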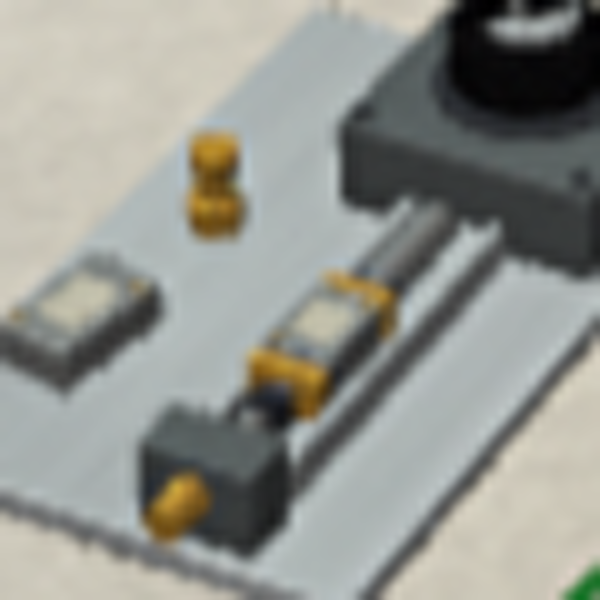

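```bash
python3 -m crank '[[0,0,0,0,0,0.006,0],[0,0,0,0,0,0.012,0]]' >/dev/null; python3 st.py; python3 -m crank '[[0,0,0,0,0,0,0]]' >/dev/null; python3 st.py
python3 -m crank '[[0,0,0,0,0,0,0.3],[0,0,0,0,0,0,0.7],[0,0,0,0,0,0,1],[0,0,0,0,0,0,1],[0,0,0,0,0,0,1],[0,0,0,0,0,0,1]]'; python3 st.py
```

```text
t 19.85 turned 110.59 tz [-0.169  0.613  0.326] e6 0.274 F [-4.312 -1.942  6.021] 0.15406129342388078 [ 0.594 -0.139  0.086]
t 19.95 turned 110.6 tz [-0.191  0.658  0.271] e6 0.247 F [-4.223 -0.996  6.663] 0.15329209243064815 [ 0.594 -0.139  0.085]
time: 20.55
eef_pos: [0.5946, -0.1388, 0.085]
tcp_rot: [0.847, 0.531, 0.0, -0.0]
contact_force: [0.0, 0.2, 0.0]
opening: 0.995
t 20.55 turned 110.86 tz [ 0.005 -0.032  0.   ] e6 -0.001 F [0.033 0.23  0.013] 0.9948600045873834 [ 0.595 -0.139  0.085]
```

```bash
python3 -m crank '[[0,0,-0.2,0,0,0,1],[0,0,-0.5,0,0,0,1],[0,0,-0.8,0,0,0,1],[0,0,-1,0,0,0,1],[0,0,-1,0,0,0,1],[0,0,-1,0,0,0,1]]'
python3 look.py e1 wrist side top
python3 - <<'E'
from h import *
im=cv2.imread('pics/e1side.png')
c=cv2.resize(im[160:250,220:340],None,fx=6.6,fy=6.6,interpolation=cv2.INTER_CUBIC); cv2.imwrite('pics/c11.png',c)
E
```

```text
time: 21.15
eef_pos: [0.5949, -0.139, 0.2359]
tcp_rot: [0.847, 0.531, 0.001, 0.001]
contact_force: [-1.7, 0.0, -0.7]
opening: 1.001
21.15 0.054901887416930195 [ 0.5949 -0.139   0.2359] [0.8472 0.5314 0.0006 0.0007] [-1.7435  0.0154 -0.6963] [ 0.0258 -0.0229 -0.0051] 1.0012894239915249
```

View pics/e1wrist.png

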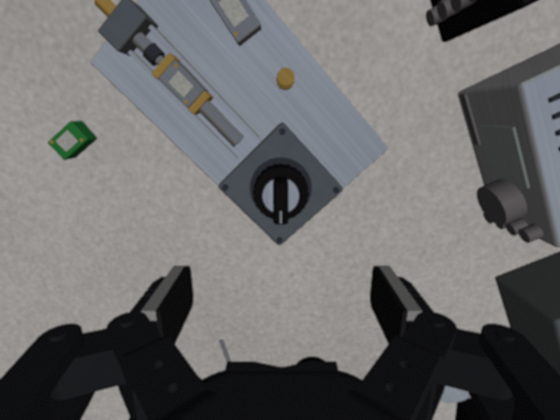

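View pics/c11.png

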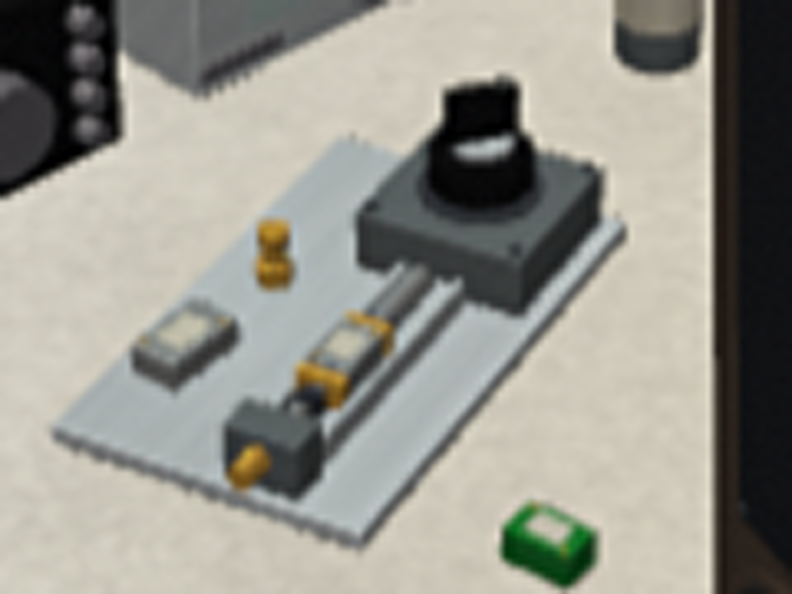

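View pics/e1top.png

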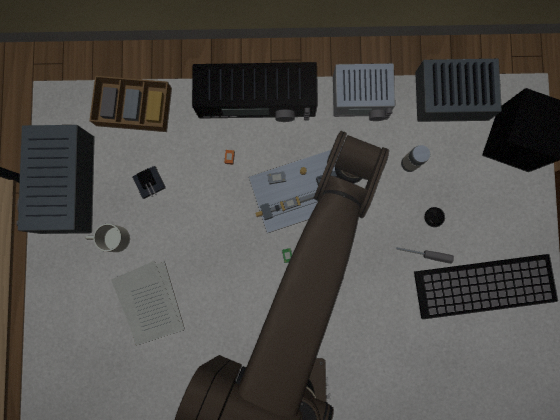

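Run:
```python
from h import *
im=cv2.imread('pics/e1wrist.png')
c=cv2.resize(im[40:240,140:340],None,fx=3.5,fy=3.5,interpolation=cv2.INTER_CUBIC)[:600]; cv2.imwrite('pics/c12.png',cv2.resize(im[40:240,140:340],(600,600),interpolation=cv2.INTER_CUBIC))
```

```text
(no output)
```

View pics/c12.png

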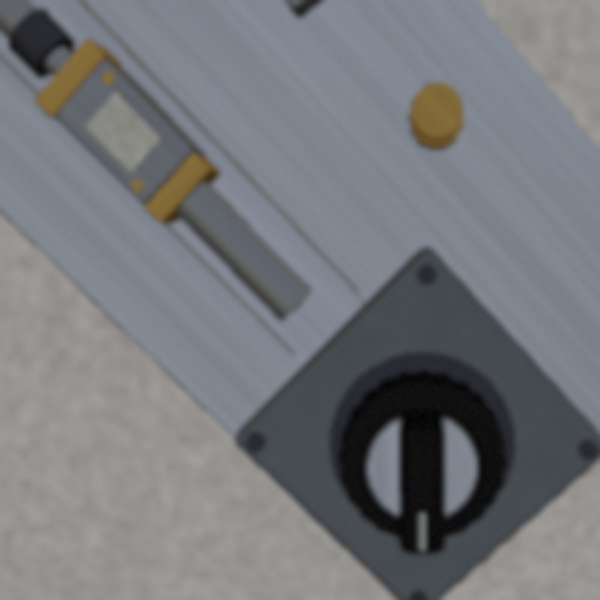

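Run:
```python
from h import *
p=shot('wrist')
c=lambda q:(40+q[1]/3-.33,140+q[0]/3-.33)
y=np.radians(18); ey=np.array([-np.sin(y),np.cos(y),0]); o=np.array([.5948,-.1387,0])
for n,a,b in(('jawfront',(148,208),(200,155)),('contact face',(58,115),(108,60))):
    print(n,[float((atz(p,c(q),.043)-o)@ey*1e3) for q in(a,b)])
print(ticket.sign_off())
```

```text
jawfront [125.51799140653647, 124.56874928349926]
contact face [165.67058090451476, 164.949032373472]
the job is handed in; nothing more can be done
None
```

The module is clamped in the fixture at an estimated 15–16 N, and the job was handed in at about 21 s of the 72 s allowed.

- **Outer knob:** I turned it clockwise about 115°, in three steps. The jaw then stood about 3–4 mm from the module without touching it, going by the camera measurements.
- **Inner knob:** With only the wing gripped, I turned it about 110° clockwise. Resistance began rising at about 99°.
- **Clamp force:** Three estimates agree. The wrist torque was 0.33 N m against about 0.21 free, which gives about 15 N. The last-joint effort also gives about 15 N. The angle past contact gives about 15 N.
- **Last checks:** I let go and lifted the gripper clear, and the forces read near zero. The last pictures show the module touching both the jaw and the far contact. The jaw face is still where the outer knob left it, about 125 mm from the knob axis, and the two faces are about 40 mm apart, which matches the module's length. No bystander looked moved in the last top and side pictures, compared by eye with the first ones.

**Disagreements:** The wrist torque is noisy. It lagged behind the joint effort around 106°, then agreed over the last steps. The outer knob's pointer mark was hidden in the last picture, so I checked that the knob had not turned from the jaw's position instead.

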